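# Re-tension the cam clamp on a weld coupon

## Task

The steel plate on the welding bench is held too slackly by its quick-release clamp: flip the red cam lever fully open, then turn the black adjusting nut until its yellow end points at the green mark on the white disc, and flip the lever fully closed again so that the pad grips the plate. Do not shift the plate or knock the other things on the bench about, and let go of everything at the end.

Things in the scene. Friction and masses are not known exactly. Their poses are not given: they have to be found in the camera images.
- clamp: Blue steel base, fixed to the bench at any yaw: 140 (x) by 250 (y) by 12 mm. Origin: centre of its underside, on the bench. In its frame (mm): lever pivot at x 0, y -65, height 84, between blue cheeks (36 in x, 42 over the outsides in y, tops at height 100); nut axis at x 0, y +65; steel strap 44 wide in x, from y -42 to +90, its top at height 66 with the lever open, 60 closed.
- lever_pivot (a point): The cam lever's hinge point, 84 mm above the bench; the hinge axis is the clamp's y axis; axes as the clamp's.
- lever (a joint): Red cam lever, rad: 0 fully closed (arm level, pointing to the clamp's -x), 1.57 upright, 2.2 fully open (stop; leaning over to the clamp's +x). Turns against a steady 0.18 N m (no marked spring) and stays where left. Arm 20 wide, 12 thick: straight for 85 mm from the pivot, then a 26 mm wide tab, 50 mm long, bent 45 degrees up (when closed).
- lever_tip (a point): End of the lever's bent tab: when closed 119 mm to the clamp's -x of the pivot and 34 mm above it; at 124 mm radius from the pivot. It turns with the lever.
- nut (a joint): Black adjusting nut, rad: 0 with its yellow end pointing to the clamp's -x; grows clockwise seen from above (towards the clamp's +y), which tightens: pad 2 mm lower per rad. Range -1.9 to 1.5. Steady friction 0.10 N m; stays where left. It always starts slack, 0.5 to 1.9 rad anticlockwise of the green mark.
- nut_axis (a point): Centre of the nut's bar on the vertical turning axis, 88 mm above the bench with the lever open (82 closed: strap, disc and nut go down 6 mm as it closes). Bar 100 mm long (54 to the yellow end, 46 to the other), 14 wide, 20 tall, its underside 8 mm above the white disc; hub radius 17 mm; a stud ends 24 mm above this point.
- nut_tip (a point): Point of the yellow end, 52 mm from the nut's axis, half-way up the bar. The yellow part is the last 16 mm of the bar.
- scale (a joint): Angle in rad of the green mark about the nut's axis, same zero and direction as the nut's: the nut is set when both are equal. The mark does not move during the work.
- green_mark (a point): The green mark, a flat 22 by 11 mm stripe lying radially on the white disc (nothing to bump into); this point is 52 mm from the nut's axis, on the stripe. The disc, radius 62 mm about the nut's axis, lies on the strap, its top 70 mm above the bench with the lever open.
- coupon: Loose bare steel plate (the weld coupon), 180 (its x) by 70 by 8 mm, 0.6 to 0.9 kg, lying on the clamp's base under the nut's pad (pad radius 15). Origin: centre of its underside.
- pad: Black sprung rubber pad, radius 15 mm, on the spindle under the nut; spring 3 N per mm. Origin: centre of its underside. Hidden under the strap and the white disc. With the nut on the mark and the lever closed it presses the plate with some 6 to 11 N.
- hammer: Bystander: hammer 200 mm long lying on the bench; leave alone. Origin at its underside.
- brush: Bystander: brush 190 mm long lying on the bench; leave alone.
- offcut: Bystander: steel offcut 110 x 50 x 10 mm lying beside the clamp; leave alone.
- offcut2: Bystander: steel offcut 80 x 60 x 12 mm; leave alone.
- spray: Bystander: blue standing can, radius 27, 170 mm tall; leave alone.
- angle: Bystander: orange angle piece 100 x 50 mm, 50 mm tall; leave alone.
There are look-alikes about, which are no part of the job. Leave any orange or purple look-alike of the coupon alone.

How it is judged (in metres and radians):
On the way, in this order (a step that is already met when the one before it is completed fails the run):
1. the cam lever is flipped fully open (over 1.9 rad) (value of joint lever above 1.9 rad), for 0.1 s.
2. with the lever open (over 1.5 rad), the nut's yellow end is brought to the green mark (within 10 mm) (value of joint lever above 1.5 rad and horizontal distance between nut_tip and green_mark below 0.01 m), for 0.2 s.
At the end, for the whole second after the job is handed in: The lever is fully closed (within 0.12 rad), the nut's yellow end is within 10 mm of the green mark, and the pad presses the plate with more than 4 N; the plate is at rest with its centre within 40 mm of the pad (value of joint lever below 0.12 rad and horizontal distance between nut_tip and green_mark below 0.01 m and contact force between pad and coupon above 4 N and linear speed of coupon below 0.02 m/s and horizontal distance between pad and coupon below 0.04 m); the robot touches nothing.
It fails at once if the plate is shifted by more than 20 mm (distance of coupon from where it was at the start of the episode above 0.02 m).
It fails at once if another thing on the bench is moved by more than 30 mm (distance of any of hammer, brush, offcut, offcut2, spray, angle from where it was at the start of the episode above 0.03 m).
It also fails if it takes over 72 s, if anything falls off the work surface, if the arm or the gripper's body presses on something with over 40 N, if the wrist force passes 120 N, or if a joint passes its speed limit or range.

## Robot

A 6-joint arm with a two-finger parallel gripper is mounted at the origin on the work surface. World frame = base frame: x ahead of the robot, y to its left, z up, the work surface at z = 0. Lengths are in mm, angles in rad, forces in N, time in s.
With the tool pointing down it reaches from about 275 to 1000 mm from the base axis. Payload 8.4 kg.
Tool frame: the origin (TCP) lies on the centre line of the jaws, within the pads' length; the fingertips stand r.tip_reach ahead of it and the grasp point (between the pads) lies 11 mm behind it (r.tip_reach is the distance from the TCP to the fingertips, in mm); z points along the fingers, y is the line along which they close (so a half turn about z gives the same grasp; the last joint's range is limited). The gripper opens to 85 mm and grips with 20 to 120 N. Pads are 22 mm wide; open, the fingers measure 114 mm over their backs; the gripper's body (76 mm by 85 mm) begins 54 mm behind the grasp point. The pads swing forward as they close: fully open they stand 13 mm farther back than shut.
Start: joints at [-1.304, 0.353, 1.633, -0, 1.155, -0.002], TCP at [165.983, -602.559, 239.281] pointing down, gripper open.
Joint ranges: [-2.63, 2.63], [-0.92, 2.1], [0.06, 2.66], [-1.3, 4.44], [0, 2.69], [-3.02, 3.02]. Speed limits (rad/s): [2.22, 2.22, 2.79, 3.14, 3.14, 3.14].

## Interface

Orientations are given as [roll, pitch, yaw] about the fixed x, y, z axes, in that order (R = Rz(yaw) Ry(pitch) Rx(roll)).
In Python, from rig import r gives the robot as it stands.
- The arm moves only by the tool carry_out, never from a script. Its argument "targets" is a list of rows, each an object with "dp": the shift along the tool's x, y, z in mm, a list of three; "yaw": the turn about the tool's z in degrees. A call has 1 to 12 rows; each row is the pose to reach, as a shift and turn from the pose commanded when the call began, along the tool's axes at that moment; what a row does not reach only later rows make up. A row lasts 1/8 s, in which the tool goes at most 62.5 mm and 10.7 degrees, less where a joint would pass 70% of its speed; a pose out of reach is approached as far as the arm can. A call with a gripper value outside its range is refused whole. "fingers" is the opening, from -1 (shut) to 1 (fully open), so that 0 is half open, set as the call begins (left out, the last holds). The fingers move at their own pace and stop on an object; "grip_force" is the grip in N (left out, the last holds). Time passes only in rows, so rows that repeat a pose let the fingers close. It gives the time, the measured TCP pose, the force, the opening and the grip force at its end, in the units of the state.
- r.sense(): the state, without advancing time (a new reading comes with each control period).
- r.grab_frame(name): name is "scene" or "top" or "wrist"; returns the picture (400x640x3 uint8, red, green, blue); there is no depth.
- r.get_calibration(name): a dict with "fx", "fy", "cx", "cy" (pixels), "rvec" (rotation vector, rad) and "tvec" (3), from world to camera coordinates, as OpenCV has them. Camera axes: x right, y down, z forward; pixel columns grow to the right and rows downward; lengths in mm; the calibration is good to about 2 mm. A picture is of the moment at which its call begins: read the wrist's pose just before it. get_calibration takes no time and is no camera call; for the wrist camera it gives the pose at the moment of the call.
- r.sign_off(): hands the job in; it is judged then, once.
The state is a dict: "clock": time; "qpos": joint angles; "qvel": joint speeds; "joint_efforts": joint torques, N m; "eef_pos": TCP position; "tcp_rot": TCP orientation; "contact_force": force on the tool from outside, world axes, zero at the start; "wrist_torque": the same for the moment, N m; "opening": opening from 0.0 (shut) to 1.0 (fully open); "grasp_force": force on a finger pad.
Only numpy, scipy, OpenCV 4.12 (cv2) and the standard library are available. Lean on these libraries where they do the work, as an engineer would, in place of code of your own. Each camera call takes 0.05 s, during which the arm holds its last target. There are 200 camera calls.

## Working session

There is one attempt and no reset: what is moved stays moved. The work goes in short steps, Python scripts to look and compute and a tool call to move; the robot and the scene stay as the last step left them, time stands still between calls to the robot, and variables do not carry over. Pictures are saved under pics/ and viewed, at most 10 in all, crops included, and the job is handed in when it is done.

Besides the shell and the picture viewer there is one more tool, called after "Call:" by a JSON object that holds its "name" and its "arguments". carry_out: Moves the arm, as the interface text tells. Its arguments: {"type":"object","properties":{"targets":{"type":"array","items":{"type":"object","properties":{"dp":{"type":"array","items":{"type":"number"}},"yaw":{"type":"number"}}}},"fingers":{"type":"number"},"grip_force":{"type":"number"}},"required":["targets"]}

```bash
mkdir -p pics; ls; python3 - <<'E'
from rig import r
import cv2
print(r.sense(), r.tip_reach)
for n in("scene","top"):
    f=r.grab_frame(n); cv2.imwrite(f"pics/{n}0.png",f[:,:,::-1]); print(r.get_calibration(n))
E
```

```text
pics
{'clock': 0.0, 'qpos': array([-1.30439243e+00,  3.53659005e-01,  1.63409510e+00, -1.13257705e-05,
        1.15520685e+00, -2.42718980e-03]), 'qvel': array([ 2.65289703e-05,  1.58443838e-04, -3.52219808e-05,  9.74305594e-04,
        4.62804279e-04, -2.61958770e-03]), 'joint_efforts': array([-6.36515288e-04, -6.05258203e+01, -3.42061365e+01, -8.93918445e-05,
        9.50236106e-03,  2.18621217e-06]), 'eef_pos': array([ 165.86605241, -602.12738464,  238.57159328]), 'tcp_rot': array([-3.14022433e+00,  7.03426976e-06,  2.68835675e-01]), 'contact_force': array([-1.30001633,  0.4864792 , -0.99662458]), 'wrist_torque': array([ 0.04255166, -0.00297103,  0.05116448]), 'grasp_force': 0.0, 'opening': 1.0010563043719751} 8.0
{'fx': 405.6019901576321, 'fy': 405.6019901576321, 'cx': 320.4005232654024, 'cy': 190.1400982896756, 'rvec': array([ 1.54261195,  2.18212833, -0.72826977]), 'tvec': array([ 180.12138544, -331.47308433, 1563.55010586])}
{'fx': 450.0003260059282, 'fy': 450.0003260059282, 'cx': 316.64791682181294, 'cy': 201.6756981293315, 'rvec': array([ 2.17229678, -2.19618218,  0.08941545]), 'tvec': array([   6.5219374 ,  540.87423469, 1222.07239681])}
```

View pics/top0.png

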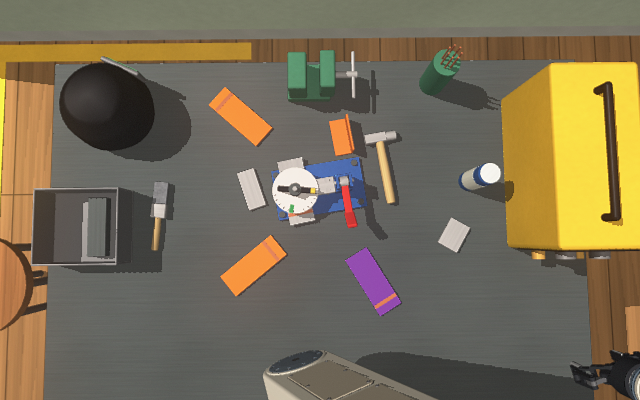

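View pics/scene0.png

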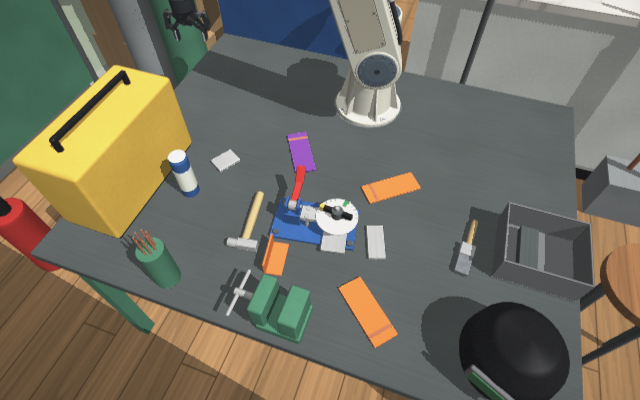

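The top view shows the clamp at about (320,190). The lever is closed, with its red tab at (350,222), so clamp -x points down the image. The nut is at (295,189), its yellow end at (313,190) and the green mark at (292,209). The only uncovered steel plate lies under the disc, around (291,163) and (300,218); the orange and purple bars are look-alikes.

```bash
cat > h.py <<'E'
from rig import r
import cv2, numpy as np
def ray(n,uv,z,c=None):
    c=c or r.get_calibration(n); R=cv2.Rodrigues(c["rvec"])[0]
    d=R.T@np.array([(uv[0]-c["cx"])/c["fx"],(uv[1]-c["cy"])/c["fy"],1]); o=-R.T@c["tvec"]
    return o+d*(z-o[2])/d[2]
def proj(n,P,c=None):
    c=c or r.get_calibration(n)
    return cv2.projectPoints(np.array(P,float).reshape(-1,1,3),c["rvec"],c["tvec"],np.array([[c["fx"],0,c["cx"]],[0,c["fy"],c["cy"]],[0,0,1]]),None)[0].reshape(-1,2)
def masks(f):
    h=cv2.cvtColor(f,cv2.COLOR_RGB2HSV); H,S,V=cv2.split(h)
    return dict(red=((H<5)|(H>174))&(S>150)&(V>80),blue=(H>105)&(H<125)&(S>130)&(V>60),
      white=(S<40)&(V>215),green=(H>45)&(H<85)&(S>90)&(V>60),yellow=(H>20)&(H<33)&(S>130)&(V>120))
def pts(m,box):
    x0,y0,x1,y1=box; k=np.zeros_like(m); k[y0:y1,x0:x1]=1
    v,u=np.nonzero(m&k); return np.c_[u,v].astype(np.float32)
E
python3 - <<'E'
from h import *
f=r.grab_frame("top"); m=masks(f); b=(255,145,380,245)
w=pts(m["white"],(265,160,322,218)); h=cv2.convexHull(w); c,rad=cv2.minEnclosingCircle(h); e=cv2.fitEllipse(h)
print("disc",c,rad,e, ray("top",c,64), ray("top",e[0],64))
for k,z in(("green",64),("yellow",82)):
    p=pts(m[k],(262,160,325,222)); print(k,len(p),p.mean(0),ray("top",p.mean(0),z))
p=pts(m["red"],b); rc=cv2.minAreaRect(p); print("red",rc)
vx=cv2.fitLine(p,cv2.DIST_L2,0,.01,.01).ravel(); print(vx)
for q in cv2.boxPoints(rc): print(q, ray("top",q,90))
p=pts(m["blue"],b); rc=cv2.minAreaRect(p); print("blue",rc)
for q in cv2.boxPoints(rc): print(q, ray("top",q,12))
cv2.imwrite("pics/top1.png",cv2.resize(f[140:250,250:400,::-1],None,fx=5,fy=5,interpolation=cv2.INTER_CUBIC))
E
```

```text
disc (294.0, 188.5614013671875) 28.718624114990234 ((296.05548095703125, 187.23721313476562), (47.98674392700195, 57.204471588134766), 9.322004318237305) [573.36759729  60.93591568  64.        ] [576.86600188  55.41924363  64.        ]
green 26 [291.34616 208.38461] [520.39182645  68.3822397   64.        ]
yellow 22 [312.27274 190.13637] [566.76047975  12.09055999  82.        ]
red ((347.4681701660156, 206.23582458496094), (41.891056060791016, 9.609317779541016), 77.125)
[1.8990149e-01 9.8180318e-01 3.4812317e+02 2.0760997e+02]
[338.11713 186.8875 ] [573.75218746 -55.6153428   90.        ]
[347.48486 184.74629] [579.12431474 -80.21217904  90.        ]
[356.8192  225.58415] [ 472.14144534 -102.72300786   90.        ]
[347.45148 227.72536] [466.855028   -78.28572399  90.        ]
blue ((318.52703857421875, 188.16217041015625), (49.155296325683594, 88.77545166015625), 80.53767395019531)
[270.70273 171.21623] [628.37521937 128.03872795  12.        ]
[358.2703  156.62163] [ 667.07478121 -117.57737117   12.        ]
[366.35135 205.10811] [ 530.53474837 -137.5772564    12.        ]
[278.78378 219.70271] [492.60738942 106.08385837  12.        ]
```

View pics/top1.png

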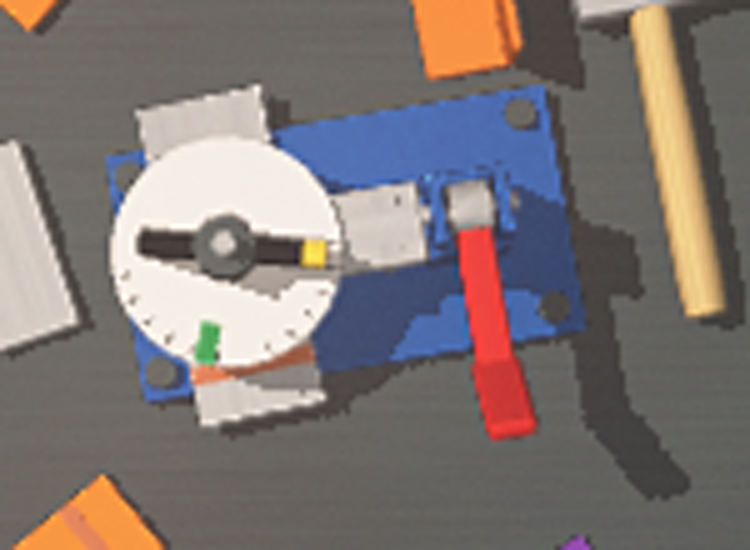

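The uncovered steel bar under the disc, crop (200,110) to (310,410), is the coupon, and the clamp is unambiguous. The base corners give centre (580,-5) and yaw 0.156. That puts the nut axis near (569.5,59) and the pivot near (590,-69). Next I check these points by projection and work out the first move.

```bash
cat >> h.py <<'E'
C=np.array([579.6,-5.2]); YAW=.156
def W(x,y,z): 
    c,s=np.cos(YAW),np.sin(YAW); return np.array([C[0]+c*x-s*y,C[1]+s*x+c*y,z])
def tip(phi,rad=124,off=.2783,y=-65): a=phi+off; return W(-rad*np.cos(a),y,84+rad*np.sin(a))
def grasp(phi): return tip(phi,112.7,.221)-[0,0,11]   # TCP for a tab grasp
def dp(goal,yaw,s=None):
    s=s or r.sense(); R=cv2.Rodrigues(np.zeros(3))[0]
    from scipy.spatial.transform import Rotation as Ro
    Rm=Ro.from_euler("xyz",s["tcp_rot"]).as_matrix(); y=s["tcp_rot"][2]
    t=(y-yaw+np.pi)%(2*np.pi)-np.pi
    return np.round(Rm.T@(np.asarray(goal)-s["eef_pos"]),1), round(np.degrees(t),1)
E
python3 - <<'E'
from h import *
for n in("top","scene"):
    print(n,"nut,pivot,tip",proj(n,[W(0,65,106),W(0,-65,84),tip(0)]).round(1).tolist())
    f=r.grab_frame(n); p=pts(masks(f)["red"],(255,145,380,245)); 
    print(len(p), p.min(0),p.max(0), p[p[:,1].argmax()],p[p[:,1].argmin()])
g=grasp(0); print(g, dp(g+[0,0,120],YAW))
E
```

```text
top nut,pivot,tip [[294.0, 188.3], [343.2, 181.1], [352.0, 225.5]]
342 [341. 186.] [356. 227.] [348. 227.] [342. 186.]
scene nut,pivot,tip [[337.0, 207.4], [292.4, 204.9], [300.6, 166.4]]
256 [291. 166.] [304. 199.] [292. 199.] [297. 166.]
[481.0751989  -86.4947952   97.70444985] (array([ 440.8, -413.7,   21.5]), np.float64(6.5))
```

Call:
{"name": "carry_out", "arguments": {"targets": [{"dp": [441, -414, 21], "yaw": 6.5}, {"dp": [441, -414, 21], "yaw": 6.5}, {"dp": [441, -414, 21], "yaw": 6.5}, {"dp": [441, -414, 21], "yaw": 6.5}, {"dp": [441, -414, 21], "yaw": 6.5}, {"dp": [441, -414, 21], "yaw": 6.5}, {"dp": [441, -414, 21], "yaw": 6.5}, {"dp": [441, -414, 21], "yaw": 6.5}, {"dp": [441, -414, 21], "yaw": 6.5}, {"dp": [441, -414, 21], "yaw": 6.5}, {"dp": [441, -414, 21], "yaw": 6.5}, {"dp": [441, -414, 21], "yaw": 6.5}], "fingers": 0.2, "grip_force": 20}}

```text
clock: 1.75
eef_pos: [480.8, -86.4, 218.1]
tcp_rot: [3.142, 0.001, 0.156]
contact_force: [-0.5, 0.2, 0.5]
opening: 0.596
grasp_force: 0.0
```

```bash
python3 - <<'E'
from h import *
c=r.get_calibration("wrist"); f=r.grab_frame("wrist"); cv2.imwrite("pics/w0.png",f[:,:,::-1])
print(proj("wrist",[tip(0),W(0,-65,84),W(0,65,82),W(-85,-65,90)],c).round(1).tolist())
E
```

```text
[[321.7, 215.8], [321.8, 49.7], [149.1, 50.1], [321.7, 163.9]]
```

View pics/w0.png

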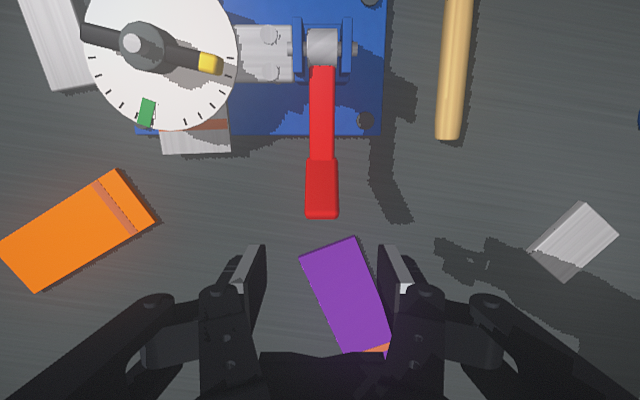

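The wrist view shows the red tab end at (321,217), against a prediction of (322,216). It is aligned, so I descend and grip the tab.

Call:
{"name": "carry_out", "arguments": {"targets": [{"dp": [0, 0, 60], "yaw": 0}, {"dp": [0, 0, 90], "yaw": 0}, {"dp": [0, 0, 120], "yaw": 0}, {"dp": [0, 0, 120], "yaw": 0}, {"dp": [0, 0, 120], "yaw": 0}]}}

```text
clock: 2.42
eef_pos: [481.5, -87.1, 99.3]
tcp_rot: [3.141, -0.001, 0.154]
contact_force: [0.7, 0.3, 1.2]
opening: 0.596
grasp_force: 0.0
```

Call:
{"name": "carry_out", "arguments": {"targets": [{"dp": [0, 0, 0], "yaw": 0}, {"dp": [0, 0, 0], "yaw": 0}, {"dp": [0, 0, 0], "yaw": 0}, {"dp": [0, 0, 0], "yaw": 0}, {"dp": [0, 0, 0], "yaw": 0}, {"dp": [0, 0, 0], "yaw": 0}], "fingers": -1, "grip_force": 20}}

```text
clock: 3.18
eef_pos: [481.9, -86.3, 99.3]
tcp_rot: [3.141, -0.002, 0.155]
contact_force: [-1.7, 1.7, 8.4]
opening: 0.304
grasp_force: 25.4
```

```bash
python3 - <<'E'
from h import *
print(r.sense()["contact_force"])
g0=grasp(0)
for i in range(1,24): 
    d=grasp(i*.1)-g0; print(round(i*.1,1), round(np.hypot(d[0],d[1]),0), round(-d[2],0))
E
```

```text
[-1.74955844  1.66840039  8.44131697]
0.1 3.0 -11.0
0.2 7.0 -21.0
0.3 12.0 -31.0
0.4 18.0 -41.0
0.5 25.0 -50.0
0.6 33.0 -58.0
0.7 42.0 -65.0
0.8 51.0 -71.0
0.9 61.0 -77.0
1.0 71.0 -81.0
1.1 82.0 -84.0
1.2 93.0 -87.0
1.3 104.0 -88.0
1.4 116.0 -88.0
1.5 127.0 -87.0
1.6 138.0 -84.0
1.7 149.0 -81.0
1.8 159.0 -77.0
1.9 169.0 -71.0
2.0 178.0 -65.0
2.1 187.0 -58.0
2.2 195.0 -50.0
2.3 202.0 -41.0
```

Call:
{"name": "carry_out", "arguments": {"targets": [{"dp": [3, 0, -11], "yaw": 0}, {"dp": [7, 0, -21], "yaw": 0}, {"dp": [12, 0, -31], "yaw": 0}, {"dp": [18, 0, -41], "yaw": 0}, {"dp": [25, 0, -50], "yaw": 0}, {"dp": [33, 0, -58], "yaw": 0}, {"dp": [42, 0, -65], "yaw": 0}, {"dp": [51, 0, -71], "yaw": 0}, {"dp": [61, 0, -77], "yaw": 0}, {"dp": [71, 0, -81], "yaw": 0}, {"dp": [82, 0, -84], "yaw": 0}, {"dp": [93, 0, -87], "yaw": 0}]}}

```text
clock: 4.68
eef_pos: [573.5, -72.0, 185.5]
tcp_rot: [3.141, 0.001, 0.155]
contact_force: [-2.1, -4.5, -5.2]
opening: 0.299
grasp_force: 23.1
```

Forces are low and it is following. I continue from 1.2 rad to the stop, relative to (93,-87).

Call:
{"name": "carry_out", "arguments": {"targets": [{"dp": [11, 0, -1], "yaw": 0}, {"dp": [23, 0, -1], "yaw": 0}, {"dp": [34, 0, 0], "yaw": 0}, {"dp": [45, 0, 3], "yaw": 0}, {"dp": [56, 0, 6], "yaw": 0}, {"dp": [66, 0, 10], "yaw": 0}, {"dp": [76, 0, 16], "yaw": 0}, {"dp": [85, 0, 22], "yaw": 0}, {"dp": [94, 0, 29], "yaw": 0}, {"dp": [101, 0, 36], "yaw": 0}, {"dp": [101, 0, 36], "yaw": 0}]}}

```text
clock: 6.05
eef_pos: [676.1, -56.2, 150.0]
tcp_rot: [3.141, -0.005, 0.155]
contact_force: [5.3, -2.7, 3.1]
opening: 0.298
grasp_force: 23.9
```

Call:
{"name": "carry_out", "arguments": {"targets": [{"dp": [0, 0, 0], "yaw": 0}, {"dp": [0, 0, 0], "yaw": 0}, {"dp": [0, 0, 0], "yaw": 0}], "fingers": 0.2}}

```text
clock: 6.42
eef_pos: [672.7, -56.0, 149.1]
tcp_rot: [-3.141, 0.0, 0.155]
contact_force: [-0.2, 1.0, 0.2]
opening: 0.597
grasp_force: 0.0
```

Call:
{"name": "carry_out", "arguments": {"targets": [{"dp": [0, 0, -40], "yaw": 0}, {"dp": [0, 0, -80], "yaw": 0}, {"dp": [-70, 0, -80], "yaw": 0}, {"dp": [-140, 0, -80], "yaw": 0}, {"dp": [-180, -70, -80], "yaw": 0}, {"dp": [-180, -70, -80], "yaw": 0}, {"dp": [-180, -70, -80], "yaw": 0}]}}

```text
clock: 7.3
eef_pos: [483.1, -14.1, 229.6]
tcp_rot: [-3.141, -0.0, 0.157]
contact_force: [-0.7, -0.1, 0.5]
opening: 0.596
grasp_force: 0.0
```

```bash
python3 - <<'E'
from h import *
c=r.get_calibration("wrist"); f=r.grab_frame("wrist"); cv2.imwrite("pics/w1.png",f[:,:,::-1])
for q in (2.0,2.2): print(proj("wrist",[tip(q)],c).round(1).tolist())
n=W(0,65,88); print("nut",proj("wrist",[n,W(0,65,112),W(0,65,70)],c).round(1).tolist())
m=masks(f)
for k,z in(("green",70),("yellow",98)):
    nn,_,st,ce=cv2.connectedComponentsWithStats(m[k].astype(np.uint8))
    for i in range(1,nn):
        if st[i,4]>60:
            P=ray("wrist",ce[i],z,c)-n; x=-(P[0]*np.cos(YAW)+P[1]*np.sin(YAW)); y=-P[0]*np.sin(YAW)+P[1]*np.cos(YAW)
            print(k,st[i],ce[i],"r",np.hypot(x,y),"ang",np.arctan2(y,x))
E
```

```text
[[480.2, -141.4]]
[[467.9, -158.8]]
nut [[246.4, 70.1], [239.0, 66.6], [251.1, 72.3]]
green [225 115  18  27 310] [233.25483871 128.10645161] r 48.98603409249242 ang 0.37897811805073506
yellow [296  73  18  20 285] [304.51929825  82.61754386] r 46.778117979128595 ang -1.3594815046292283
```

View pics/w1.png

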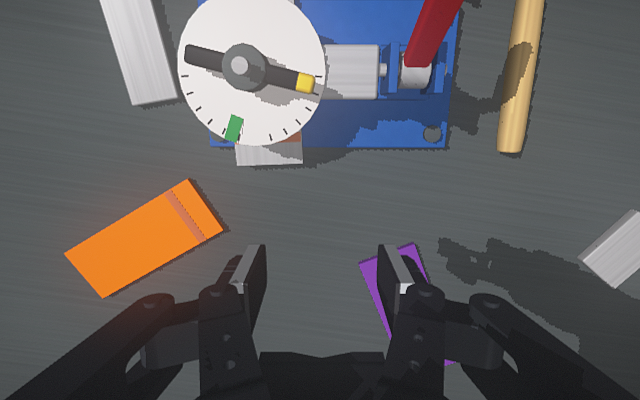

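The lever is open, leaning away at (440,20). The stud is at (241,66) against a predicted (239,67). The yellow end is at -1.36 rad and the green mark at +0.38, so the nut needs about 99° clockwise. I move over the nut with the tool x-axis along the bar.

```bash
python3 - <<'E'
from h import *
print(W(0,65,200), dp(W(0,65,200),1.515))
E
```

```text
[569.50107782  59.01068269 200.        ] (array([ 95.5, -59.6,  29.9]), np.float64(-77.8))
```

Call:
{"name": "carry_out", "arguments": {"targets": [{"dp": [95, -58.5, 30], "yaw": -77.8}, {"dp": [95, -58.5, 30], "yaw": -77.8}, {"dp": [95, -58.5, 30], "yaw": -77.8}, {"dp": [95, -58.5, 30], "yaw": -77.8}, {"dp": [95, -58.5, 30], "yaw": -77.8}, {"dp": [95, -58.5, 30], "yaw": -77.8}, {"dp": [95, -58.5, 30], "yaw": -77.8}, {"dp": [95, -58.5, 30], "yaw": -77.8}, {"dp": [95, -58.5, 30], "yaw": -77.8}, {"dp": [95, -58.5, 30], "yaw": -77.8}], "fingers": 0.5}}

```text
clock: 8.6
eef_pos: [569.6, 57.1, 199.1]
tcp_rot: [3.142, 0.0, 1.512]
contact_force: [-0.4, 0.2, -0.9]
opening: 0.751
grasp_force: 0.0
```

Call:
{"name": "carry_out", "arguments": {"targets": [{"dp": [0, 0, 40], "yaw": 0}, {"dp": [0, 0, 80], "yaw": 0}, {"dp": [0, 0, 105], "yaw": 0}, {"dp": [0, 0, 113], "yaw": 0}, {"dp": [0, 0, 113], "yaw": 0}, {"dp": [0, 0, 113], "yaw": 0}]}}

```text
clock: 9.35
eef_pos: [569.9, 57.6, 87.5]
tcp_rot: [3.14, -0.0, 1.513]
contact_force: [0.9, -0.3, 0.1]
opening: 0.755
grasp_force: 0.0
```

Call:
{"name": "carry_out", "arguments": {"targets": [{"dp": [0, 0, 0], "yaw": 0}, {"dp": [0, 0, 0], "yaw": 0}, {"dp": [0, 0, 0], "yaw": 0}, {"dp": [0, 0, 0], "yaw": 0}, {"dp": [0, 0, 0], "yaw": 0}, {"dp": [0, 0, 0], "yaw": 0}], "fingers": -1, "grip_force": 40}}

```text
clock: 10.1
eef_pos: [570.2, 57.6, 87.4]
tcp_rot: [3.139, -0.0, 1.513]
contact_force: [0.2, -0.9, 5.8]
opening: 0.382
grasp_force: 39.3
```

Call:
{"name": "carry_out", "arguments": {"targets": [{"dp": [0, 0, 0], "yaw": 9}, {"dp": [0, 0, 0], "yaw": 18}, {"dp": [0, 0, 0], "yaw": 27}, {"dp": [0, 0, 0], "yaw": 36}, {"dp": [0, 0, 0], "yaw": 45}, {"dp": [0, 0, 0], "yaw": 54}, {"dp": [0, 0, 0], "yaw": 63}, {"dp": [0, 0, 0], "yaw": 72}, {"dp": [0, 0, 0], "yaw": 81}, {"dp": [0, 0, 0], "yaw": 90}, {"dp": [0, 0, 0], "yaw": 99}, {"dp": [0, 0, 0], "yaw": 99}]}}

```text
clock: 11.6
eef_pos: [569.0, 59.1, 87.4]
tcp_rot: [-3.139, 0.0, -0.218]
contact_force: [-3.7, 8.6, 9.9]
opening: 0.38
grasp_force: 39.8
```

Call:
{"name": "carry_out", "arguments": {"targets": [{"dp": [0, 0, 0], "yaw": 0}, {"dp": [0, 0, 0], "yaw": 0}, {"dp": [0, 0, 0], "yaw": 0}, {"dp": [0, 0, 0], "yaw": 0}], "fingers": 0.5, "grip_force": 20}}

```text
clock: 12.1
eef_pos: [569.0, 57.4, 86.2]
tcp_rot: [3.141, 0.0, -0.215]
contact_force: [-0.1, 0.2, -1.0]
opening: 0.749
grasp_force: 0.0
```

Call:
{"name": "carry_out", "arguments": {"targets": [{"dp": [0, 0, -60], "yaw": 0}, {"dp": [0, 0, -110], "yaw": 0}, {"dp": [-60, 0, -140], "yaw": 0}, {"dp": [-110, 0, -140], "yaw": 0}, {"dp": [-110, 0, -140], "yaw": 0}, {"dp": [-110, 0, -140], "yaw": 0}]}}

```text
clock: 12.85
eef_pos: [462.1, 81.0, 226.7]
tcp_rot: [-3.141, -0.001, -0.214]
contact_force: [1.1, -0.7, 0.4]
opening: 0.751
grasp_force: 0.0
```

```bash
python3 - <<'E'
from h import *
c=r.get_calibration("wrist"); f=r.grab_frame("wrist"); cv2.imwrite("pics/w2.png",f[:,:,::-1])
n=W(0,65,88); print("nut",proj("wrist",[n,W(0,65,112),W(0,65,70)],c).round(1).tolist())
m=masks(f)
for k,z in(("green",70),("yellow",98)):
    nn,_,st,ce=cv2.connectedComponentsWithStats(m[k].astype(np.uint8))
    for i in range(1,nn):
        if st[i,4]>30:
            P=ray("wrist",ce[i],z,c)-n; x=-(P[0]*np.cos(YAW)+P[1]*np.sin(YAW)); y=-P[0]*np.sin(YAW)+P[1]*np.cos(YAW)
            print(k,st[i],ce[i],"r",np.hypot(x,y),"ang",np.arctan2(y,x))
E
```

```text
nut [[320.1, 51.7], [320.0, 46.3], [320.2, 55.2]]
green [314 123  13   7  77] [319.90909091 126.35064935] r 56.580028667680146 ang 0.37555276585723046
yellow [310 106  17  18 279] [317.89605735 114.25089606] r 45.86398970716349 ang 0.4074743038089062
```

View pics/w2.png

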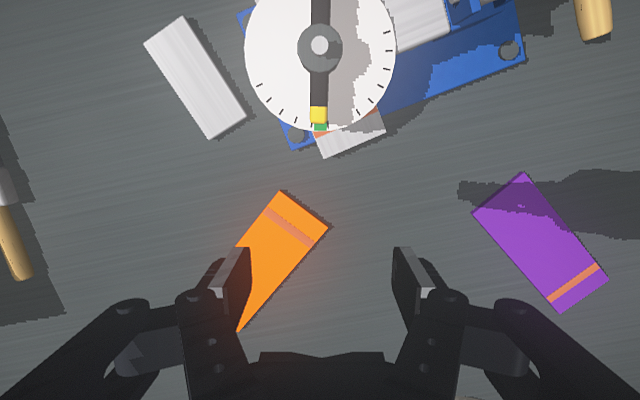

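The yellow end (318,114) lies over the green mark (320,126). The angles are 0.41 and 0.38 rad, about 1.6 mm apart, so the nut is set. Now I return above the open lever tab.

```bash
python3 - <<'E'
from h import *
g=grasp(2.2); print(g, dp([673,-56,230],YAW))
for i in range(21,-2,-1): 
    d=grasp(i*.1)-g; print(round(i*.1,1), -round(np.hypot(d[0],d[1]),0), round(-d[2],0))
E
```

```text
[673.35501897 -56.25342636 147.36285413] (array([234.9,  88.9,  -3.3]), np.float64(-21.2))
2.1 -8.0 -8.0
2.0 -16.0 -15.0
1.9 -26.0 -22.0
1.8 -36.0 -27.0
1.7 -46.0 -31.0
1.6 -57.0 -35.0
1.5 -68.0 -37.0
1.4 -79.0 -38.0
1.3 -90.0 -38.0
1.2 -102.0 -37.0
1.1 -113.0 -35.0
1.0 -123.0 -32.0
0.9 -134.0 -27.0
0.8 -144.0 -22.0
0.7 -153.0 -15.0
0.6 -161.0 -8.0
0.5 -169.0 -0.0
0.4 -176.0 9.0
0.3 -182.0 18.0
0.2 -188.0 28.0
0.1 -192.0 39.0
0.0 -195.0 50.0
-0.1 -197.0 61.0
```

Call:
{"name": "carry_out", "arguments": {"targets": [{"dp": [235, 89, -3], "yaw": -21.2}, {"dp": [235, 89, -3], "yaw": -21.2}, {"dp": [235, 89, -3], "yaw": -21.2}, {"dp": [235, 89, -3], "yaw": -21.2}, {"dp": [235, 89, -3], "yaw": -21.2}, {"dp": [235, 89, -3], "yaw": -21.2}, {"dp": [235, 89, -3], "yaw": -21.2}], "fingers": 0.2}}

```text
clock: 13.78
eef_pos: [671.5, -55.6, 229.0]
tcp_rot: [-3.141, 0.001, 0.156]
contact_force: [-0.0, -0.3, -0.7]
opening: 0.601
grasp_force: 0.0
```

Call:
{"name": "carry_out", "arguments": {"targets": [{"dp": [0, 0, 40], "yaw": 0}, {"dp": [0, 0, 70], "yaw": 0}, {"dp": [0, 0, 82], "yaw": 0}, {"dp": [0, 0, 82], "yaw": 0}, {"dp": [0, 0, 82], "yaw": 0}]}}

```text
clock: 14.4
eef_pos: [673.0, -56.0, 148.9]
tcp_rot: [3.141, -0.002, 0.156]
contact_force: [0.2, -0.1, -0.2]
opening: 0.6
grasp_force: 0.0
```

Call:
{"name": "carry_out", "arguments": {"targets": [{"dp": [0, 0, 0], "yaw": 0}, {"dp": [0, 0, 0], "yaw": 0}, {"dp": [0, 0, 0], "yaw": 0}, {"dp": [0, 0, 0], "yaw": 0}, {"dp": [0, 0, 0], "yaw": 0}], "fingers": -1, "grip_force": 20}}

```text
clock: 15.02
eef_pos: [673.3, -56.5, 148.1]
tcp_rot: [3.141, -0.002, 0.155]
contact_force: [2.7, -6.1, 6.2]
opening: 0.299
grasp_force: 22.8
```

Call:
{"name": "carry_out", "arguments": {"targets": [{"dp": [-8, 0, -8], "yaw": 0}, {"dp": [-16, 0, -15], "yaw": 0}, {"dp": [-26, 0, -22], "yaw": 0}, {"dp": [-36, 0, -27], "yaw": 0}, {"dp": [-46, 0, -31], "yaw": 0}, {"dp": [-57, 0, -35], "yaw": 0}, {"dp": [-68, 0, -37], "yaw": 0}, {"dp": [-79, 0, -38], "yaw": 0}, {"dp": [-90, 0, -38], "yaw": 0}, {"dp": [-102, 0, -37], "yaw": 0}, {"dp": [-113, 0, -35], "yaw": 0}, {"dp": [-123, 0, -32], "yaw": 0}]}}

```text
clock: 16.52
eef_pos: [551.0, -75.4, 179.0]
tcp_rot: [3.141, -0.002, 0.155]
contact_force: [5.7, -4.8, -4.2]
opening: 0.301
grasp_force: 20.9
```

Call:
{"name": "carry_out", "arguments": {"targets": [{"dp": [-11, 0, 5], "yaw": 0}, {"dp": [-21, 0, 10], "yaw": 0}, {"dp": [-30, 0, 17], "yaw": 0}, {"dp": [-38, 0, 24], "yaw": 0}, {"dp": [-46, 0, 32], "yaw": 0}, {"dp": [-53, 0, 41], "yaw": 0}, {"dp": [-59, 0, 50], "yaw": 0}, {"dp": [-65, 0, 60], "yaw": 0}, {"dp": [-69, 0, 71], "yaw": 0}, {"dp": [-72, 0, 82], "yaw": 0}, {"dp": [-73, 0, 88], "yaw": 0}, {"dp": [-73, 0, 88], "yaw": 0}]}}

```text
clock: 18.02
eef_pos: [480.0, -86.5, 92.8]
tcp_rot: [3.141, -0.003, 0.155]
contact_force: [-0.0, -1.9, 20.7]
opening: 0.298
grasp_force: 27.7
```

Pressing at the stop gives 20 N, so I release, rise and check.

Call:
{"name": "carry_out", "arguments": {"targets": [{"dp": [0, 0, 0], "yaw": 0}, {"dp": [0, 0, 0], "yaw": 0}, {"dp": [0, 0, 0], "yaw": 0}, {"dp": [0, 0, 0], "yaw": 0}], "fingers": 0.4}}

```text
clock: 18.52
eef_pos: [478.2, -86.2, 91.0]
tcp_rot: [-3.141, 0.001, 0.155]
contact_force: [0.3, 0.1, -0.2]
opening: 0.699
grasp_force: 0.0
```

Call:
{"name": "carry_out", "arguments": {"targets": [{"dp": [0, 0, -60], "yaw": 0}, {"dp": [0, 0, -120], "yaw": 0}, {"dp": [-30, -40, -130], "yaw": 0}, {"dp": [-30, -40, -130], "yaw": 0}, {"dp": [-30, -40, -130], "yaw": 0}]}}

```text
clock: 19.15
eef_pos: [442.9, -51.5, 221.3]
tcp_rot: [3.141, -0.0, 0.156]
contact_force: [-0.4, 0.4, -0.1]
opening: 0.697
grasp_force: 0.0
```

```bash
python3 - <<'E'
from h import *
c=r.get_calibration("wrist"); f=r.grab_frame("wrist"); cv2.imwrite("pics/w3.png",f[:,:,::-1])
for q in (0,.1,.2): print(q,proj("wrist",[tip(q)],c).round(1).tolist(),proj("scene",[tip(q)]).round(1).tolist())
m=masks(f); p=pts(m["red"],(200,0,640,400)); b=p[:,1].max(); print("red bottom",b,p[p[:,1]>b-3].mean(0))
p=pts(masks(r.grab_frame("scene"))["red"],(255,145,380,245)); print("scene red",len(p),p.min(0),p.max(0))
n=W(0,65,82)
for k,z in(("green",64),("yellow",92)):
    nn,_,st,ce=cv2.connectedComponentsWithStats(m[k].astype(np.uint8))
    for i in range(1,nn):
        if st[i,4]>30:
            P=ray("wrist",ce[i],z,c)-n; x=-(P[0]*np.cos(YAW)+P[1]*np.sin(YAW)); y=-P[0]*np.sin(YAW)+P[1]*np.cos(YAW)
            print(k,ce[i],"r",np.hypot(x,y),"ang",np.arctan2(y,x))
E
```

```text
0 [[377.0, 172.9]] [[300.6, 166.4]]
0.1 [[380.0, 170.5]] [[300.2, 164.9]]
0.2 [[383.3, 166.0]] [[299.7, 163.7]]
red bottom 176.0 [376.14444 174.92223]
scene red 256 [291. 166.] [304. 199.]
green [188.79  81.12] r 56.50009322878349 ang 0.3784114608427433
yellow [177.68363636  64.55272727] r 46.13219682497513 ang 0.38347143032404746
```

View pics/w3.png

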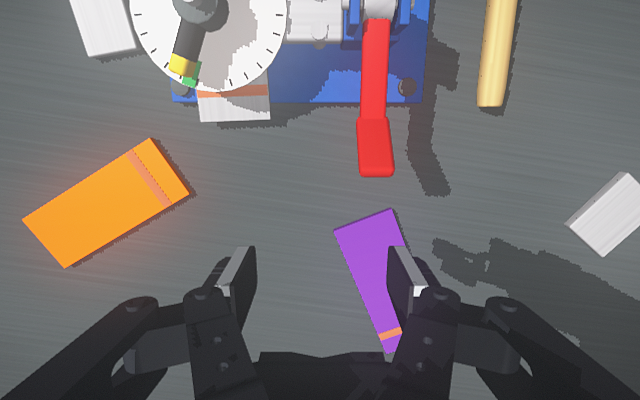

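The lever tab end is at (376,176), and the red blob in the scene view is identical to the one at the start, so the lever is fully closed. The yellow end (178,65) is over the green mark, 0.38 against 0.38 rad. The gripper is clear of everything.

```bash
python3 -c "
from rig import r
print(r.sign_off())"
```

```text
the job is handed in; nothing more can be done
None
```

I opened the lever, turned the nut to the green mark (both read 0.38 rad), closed the lever fully and let go of everything, then handed the job in at about 19 s; the pad's grip force was not measured, and `sign_off` returned no verdict.

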